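Load the microscope tension stage and draw it to the mark

TASK

Lay every whole test bar from the felt mat into the tension stage, one bar to a lane (any lanes), seated down between the lips, and press the cover of each loaded lane down until it snaps shut; leave the covers of empty lanes standing open. Then pull the sprung draw bar out until its white band (25 mm out) is at the edge of the housing, hold it there for two seconds and let it go back home. Leave everything else on the bench, the broken half bar too, where it is.

Things in the scene. Friction and masses are not known exactly. Their poses are not given: they have to be found in the camera images.
- bar1_mid (a point): Steel test bar, dog-bone, square in section: 110 mm long along its x axis, a 22 x 22 x 24 mm head at each end, between them a neck 10 x 10 mm, 62 mm long. About 230 g. Point: its centre, 11 mm above what it lies on (neck underside 6 mm above). Either end and any side may lead. Starts on the grey felt mat, 3 mm thick. Only three or four of bars 1 to 4 are there; None if absent.
- bar2_mid (a point): Steel test bar, dog-bone, square in section: 110 mm long along its x axis, a 22 x 22 x 24 mm head at each end, between them a neck 10 x 10 mm, 62 mm long. About 230 g. Point: its centre, 11 mm above what it lies on (neck underside 6 mm above). Either end and any side may lead. Starts on the grey felt mat, 3 mm thick. Only three or four of bars 1 to 4 are there; None if absent.
- bar3_mid (a point): Steel test bar, dog-bone, square in section: 110 mm long along its x axis, a 22 x 22 x 24 mm head at each end, between them a neck 10 x 10 mm, 62 mm long. About 230 g. Point: its centre, 11 mm above what it lies on (neck underside 6 mm above). Either end and any side may lead. Starts on the grey felt mat, 3 mm thick. Only three or four of bars 1 to 4 are there; None if absent.
- bar4_mid (a point): Steel test bar, dog-bone, square in section: 110 mm long along its x axis, a 22 x 22 x 24 mm head at each end, between them a neck 10 x 10 mm, 62 mm long. About 230 g. Point: its centre, 11 mm above what it lies on (neck underside 6 mm above). Either end and any side may lead. Starts on the grey felt mat, 3 mm thick. Only three or four of bars 1 to 4 are there; None if absent.
- lane1 (a point): Lane 1 of the tension stage (aluminium and steel fixture, fixed). Lanes 1 to 4 lie from its +y to its -y side, 54 mm apart, parallel. Point: where a bar's centre lies when seated along the lane, 35 mm above the bench. x axis: along the lane, level, from the draw-bar side towards the cover hinges; z up.
- lane2 (a point): Lane 2, as lane 1. In every lane the bar's two heads rest on two aluminium rails, tops 24 mm above the bench, at |x| 20 to 58 mm. Between the rails (|x| under 20 mm) the space is open down to 10 mm above the bench: room for fingers around the neck.
- lane3 (a point): Lane 3, as lane 1. In every lane the neck lies between two pairs of small steel lips (at |x| 21 to 28 mm, 15 mm gap, tops 40 mm above the bench) and the heads lie outside them: 3 mm play each way along the lane, 2.5 mm across.
- lane4 (a point): Lane 4, as lane 1. In every lane a dark catch housing, 49 mm high, stands beside the bar's hinge-side head, 15 to 26 mm to the lane's +y and at x 39 to 53 mm.
- cover1 (a joint): Angle of lane 1's cover, rad: 0 = shut (level), grows as it opens, 1.57 = upright, 1.9 = stop. Its level hinge pin runs along the lane's y, 72 mm along +x from the lane's point and 15 mm above it (50 mm above the bench). The hinge is stiff: the cover stays where it is left.
- cover2 (a joint): The same for lane 2. Each cover is a grey plate 46 mm long from pin to free edge, 30 mm wide, 4 mm thick (pin at mid-thickness), with a black press pad in the middle of its outer face, 38 mm from the pin, and an ear with the catch nose at its free edge, reaching 25 mm from its midline on the +y side.
- cover3 (a joint): The same for lane 3. Shut, each cover points to -x over the hinge-side head of the bar, its upper face 52 mm above the bench, 2 mm clear of the bar. A bar that is not seated keeps it from shutting.
- cover4 (a joint): The same for lane 4. A sprung catch stops each closing cover at about 0.2; about 8 N down on the pad snaps it past, and then it reads 0 and is held shut.
- drawbar_grip (a point): Grey upright handle of the sprung draw bar, on the stage's side opposite the hinges, midway between lanes 2 and 3: a block 14 mm thick (along x), 36 mm wide, from 12 to 60 mm above the bench. Point: its middle, 45 mm up. Its x axis is the lanes' x; it is pulled along -x. Behind it 27 mm are free to the gauge housing (25 mm high).
- drawbar (a joint): How far the draw bar is pulled out, m: 0 = home, 0.045 = stop. The spring takes 3.5 N to start and 0.35 N more per mm (12 N at the band) and pulls it home when let go. Its blade has an 8 mm white band; the band's middle reaches the housing's edge at 0.025, its ends at 0.021 and 0.029.
- half: broken half of a test bar (50 mm long, one head), a bystander; origin at the centre of its underside
- weight: brass weight, 25 mm across, 28 mm high, on the felt mat, a bystander; origin at the centre of its underside
- puck: black resin specimen puck, 32 mm across, 20 mm high, a bystander; origin at the centre of its underside
- can: upright spray can, 52 mm across, 150 mm high, a bystander; origin at the centre of its underside
- dish: shallow glass dish, 84 mm across, a bystander; origin at the centre of its underside
- box: open white plastic box 110 x 80 x 35 mm, a bystander; origin at the centre of its underside
- driver: screwdriver lying down, 160 mm long, a bystander; origin at the centre of its underside
Things that resemble listed ones, but are neither listed nor needed, are in the scene too. Leave any orange look-alike of the part that bears bar3_mid alone. What is shaped like the part that bears bar2_mid but black is not meant.

How it is judged:
By the outcome, as a careful person would: the job done as asked, in the order asked, and still so for the second after the job is handed in, with the robot touching nothing.
Of bar1, bar2, bar3, bar4 only 3 to 4 are there at a start; the rules pass over those that are not, and their reading is None.
At some moment in a run one of bar1, bar2, bar3, bar4 may be knocked a few centimetres aside while the robot is not near it.
Once in a run the grip may slacken for a moment while it holds something.
It also fails if it takes over 210 s, if anything falls off the work surface, if the arm or the gripper's body presses on something with over 40 N, if the wrist force passes 120 N, or if a joint passes its speed limit or range.

ROBOT

A 6-joint arm with a two-finger parallel gripper is mounted at the origin on the work surface. World frame = base frame: x ahead of the robot, y to its left, z up, the work surface at z = 0. Lengths are in mm, angles in rad, forces in N, time in s.
With the tool pointing down it reaches from about 375 to 925 mm from the base axis. Payload 5.7 kg.
Tool frame: the origin (TCP) lies between the finger pads; the fingertips stand 17 mm ahead of it and the grasp point (between the pads) lies 2 mm behind it (nose_length is the distance from the TCP to the fingertips, in mm); z points along the fingers, y is the direction in which the jaws open and shut (so a half turn about z gives the same grasp; the last joint's range is limited). The gripper opens to 88 mm and grips with 3 to 60 N. Pads are 20 mm wide; open, the fingers measure 115 mm over their backs; the gripper's body (75 mm by 178 mm) begins 61 mm behind the grasp point.
Start: joints at [1.058, 0.359, 1.51, -0, 1.272, -0.115], TCP at [232.425, 553.121, 239.623] pointing down, gripper open.
Joint ranges: [-2.97, 2.97], [-1.01, 2.36], [0.21, 2.38], [-0.96, 4.11], [0.2, 2.71], [-2.98, 2.98]. Speed limits (rad/s): [2.39, 2.39, 3.14, 3.14, 3.14, 3.14].

INTERFACE

Orientations are given as a unit quaternion [x, y, z, w].
In Python, from cell import * gives the robot as it stands. Calls block until the motion is done:
- reach(position, orientation): joint-space move of the TCP to a pose.
- move_l(position, rot=None, v=150, force_limit=None): straight line of the TCP; rot=None keeps the orientation; v is the mean speed in mm/s. With force_limit (N) it stops when the force on the tool has changed by that much, and returns True; else False.
- movej(angles): joint-space move.
- grip(opening, grip_force=None): finger opening in mm; grip_force is the grip in N (None keeps the last); returns when the fingers have stopped.
- dwell(seconds).
- solve_ik(position, orientation): joint angles nearest the present ones, or None.
- get_obs(): the state.
- snapshot(name): name is "side" or "top"; returns a dict with "image" (480x640x3 uint8, blue, green, red), "z_map" (480x640 float32, mm along the optical axis (not along the pixel's ray), 0 where there is no reading), "vfov" (degrees; the focal length in pixels is half the picture's height over the tangent of half this angle, whatever the lens; pixels are square), "cx", "cy" (the principal point, pixels), "R" (3x3) and "t" (3): a world point X has camera coordinates R X + t. Camera axes: x right, y down, z forward; pixel columns grow to the right and rows downward; lengths in mm; the calibration is good to about 2 mm. A picture is of the moment at which its call begins.
A pose or a line that the arm cannot do raises MotionError and nothing moves.
- sign_off(): hands the job in, once; it reports no verdict.
The state is a dict: "time": time; "qpos": joint angles; "joint_velocities": joint speeds; "joint_efforts": joint torques, N m; "position": TCP position; "tcp_rot": TCP orientation; "ft_force": force on the tool from outside, world axes, zero at the start; "moment": the same for the moment, N m; "opening": finger opening in mm.
Only numpy, scipy, OpenCV 4.12 (cv2) and the standard library are available. Lean on these libraries where they do the work, as an engineer would, in place of code of your own. Each camera call takes 0.05 s, during which the arm holds its last target. There are 200 camera calls.

## Working session

There is one attempt and no reset: what is moved stays moved. The work goes in short steps, each a Python script; the robot and the scene stay as the last script left them, time stands still between calls to the robot, and variables do not carry over. Pictures are saved under pics/ and viewed, about 12 in all and at most 16, crops included, and the job is handed in when it is done.

```bash
ls; mkdir -p pics
python3 - <<'E'
from cell import *
import cv2, numpy as np
for n in("top","side"):
    s=snapshot(n); cv2.imwrite(f"pics/{n}0.png",s["image"]); np.savez(f"pics/{n}0.npz",**s)
    print(n,s["vfov"],s["cx"],s["cy"],np.round(s["R"],3).tolist(),np.round(s["t"],1), -s["R"].T@s["t"], (s["z_map"]>0).mean())
E
```

```text
pics
top 48.37765520991543 317.3428581670291 235.48544394767822 [[-0.013, -1.0, 0.014], [-0.988, 0.01, -0.151], [0.151, -0.015, -0.988]] [ -29.   487.4 1480.4] [ 258.12287949  -11.23738868 1537.24880821] 0.9957486979166666
side 53.92772162985176 324.8760622372235 242.94207353549245 [[0.722, -0.692, -0.018], [-0.538, -0.545, -0.643], [0.435, 0.473, -0.766]] [-352.6  268.4 1093.4] [ -77.22077808 -615.44337702 1003.50991913] 0.9958984375
```

View pics/top0.png

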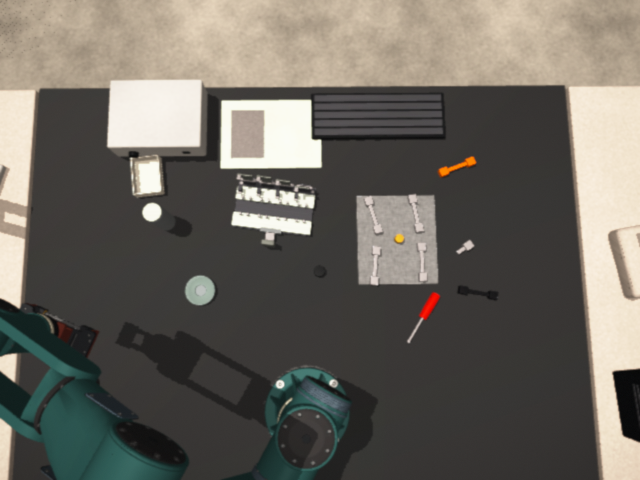

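View pics/side0.png

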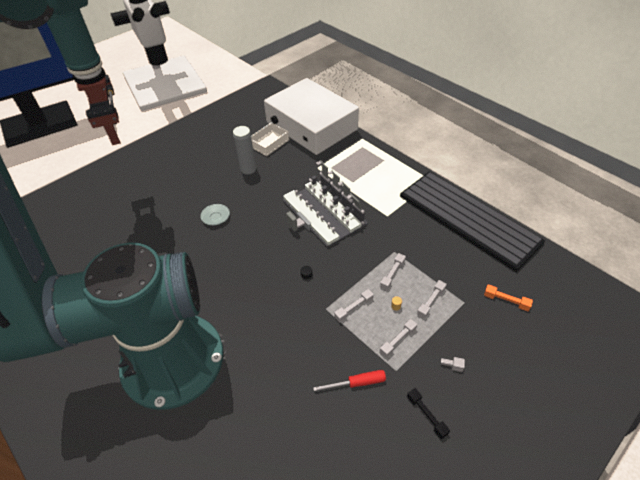

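Top view: four steel bars on the mat, at about (374,215), (416,213), (376,266) and (422,261). The weight is at (399,239), the half bar at (465,247), the orange look-alike at (458,166) and the black one at (478,293), all three of those off the mat. The stage is at (273,208) with its draw-bar handle at (270,237). Next, enlarged crops.

Run:
```python
import cv2, numpy as np
def crop(n,x,y,w,h,k,o):
    im=np.load(f"pics/{n}0.npz")["image"][y:y+h,x:x+w]
    im=cv2.resize(im,None,fx=k,fy=k,interpolation=cv2.INTER_CUBIC)
    for i in range(0,w,10): cv2.line(im,(i*k,0),(i*k,6 if i%50 else 14),(0,0,255),1); cv2.putText(im,str(x+i),(i*k,22),0,.33,(0,0,255),1)
    for i in range(0,h,10): cv2.line(im,(0,i*k),(6,i*k),(0,0,255),1); cv2.putText(im,str(y+i),(8,i*k+4),0,.33,(0,0,255),1)
    cv2.imwrite(f"pics/{o}.png",im)
crop("top",226,165,98,84,8,"c_stage_top")
crop("side",276,155,98,98,6,"c_stage_side")
crop("top",350,190,95,98,6,"c_mat_top")
crop("side",325,248,142,120,5,"c_mat_side")
```

```text
(no output)
```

View pics/c_stage_top.png

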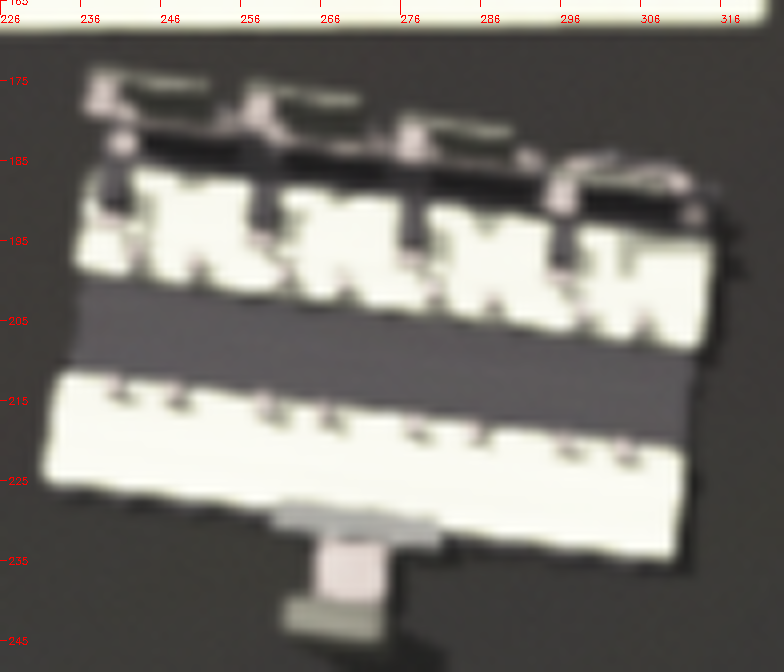

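View pics/c_stage_side.png

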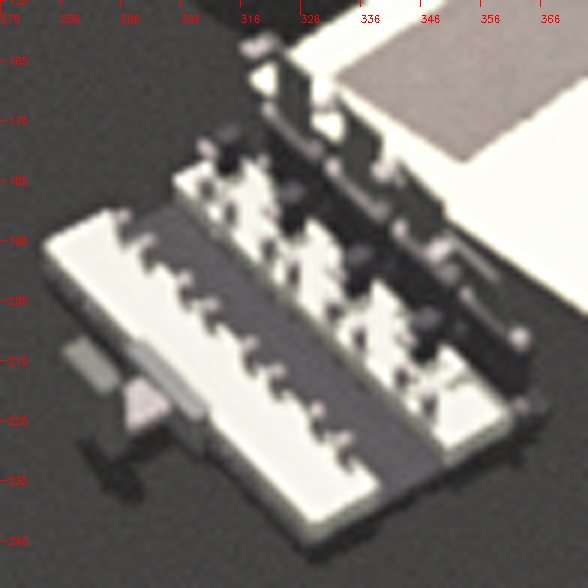

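View pics/c_mat_top.png

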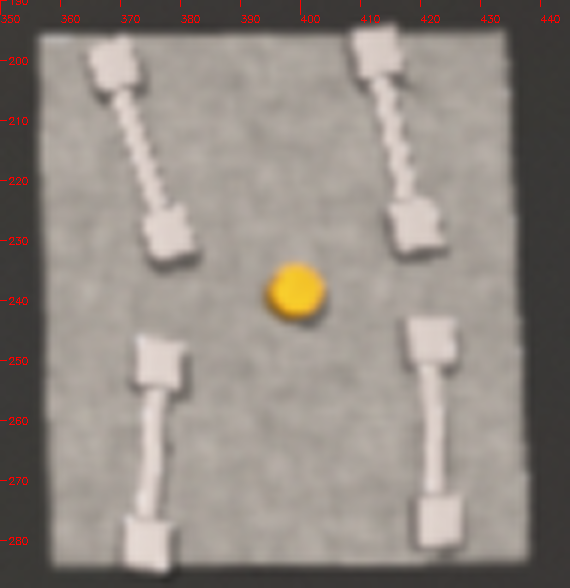

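View pics/c_mat_side.png

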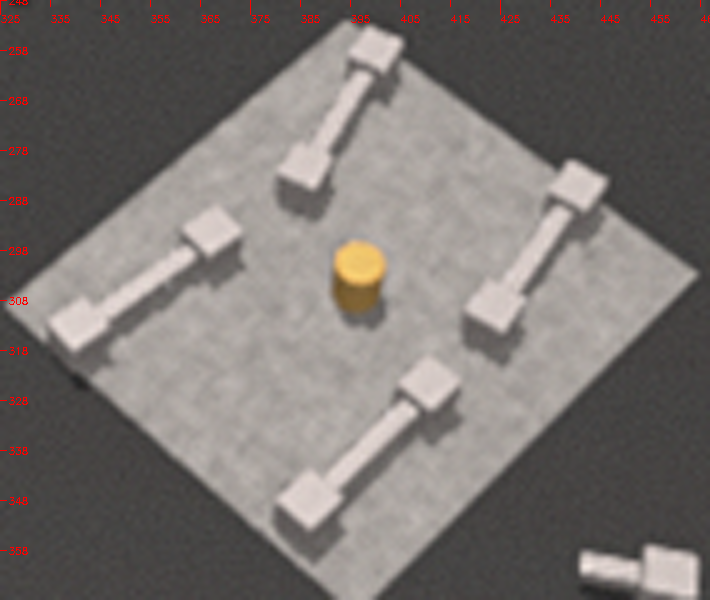

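Both crops show four whole steel bars on the mat, each with two heads. The half bar has one head and lies off the mat at side-view pixel (455,363). The orange and black dog-bones are off the mat too, so they are not meant. All four covers stand open, roughly upright; cover 4 looks a little different at top-view (305,187). I'll get metric positions from both depth maps.

```bash
cat > h.py <<'E'
import numpy as np, cv2
def K(s): return 240/np.tan(np.radians(float(s["vfov"]))/2)
def cloud(s):
    f=K(s); v,u=np.mgrid[:480,:640]; z=s["z_map"].astype(float)
    c=np.stack([(u-s["cx"])/f*z,(v-s["cy"])/f*z,z],-1)
    return (c-s["t"])@s["R"]           # HxWx3 world
def proj(s,X):
    c=np.atleast_2d(X)@s["R"].T+s["t"]; return c[:,:2]/c[:,2:]*K(s)+[s["cx"],s["cy"]]
def ray(s,px,z):
    px=np.atleast_2d(px); d=np.c_[(px-[s["cx"],s["cy"]])/K(s),np.ones(len(px))]@s["R"]; o=-s["R"].T@s["t"]
    return o+d*((z-o[2])/d[:,2:])
def tri(s1,p1,s2,p2):
    o1,o2=[-s["R"].T@s["t"] for s in(s1,s2)]; d1,d2=ray(s1,p1,0)[0]-o1,ray(s2,p2,0)[0]-o2
    a=np.linalg.lstsq(np.c_[d1,-d2],o2-o1,rcond=None)[0]; P,Q=o1+a[0]*d1,o2+a[1]*d2
    return (P+Q)/2,np.linalg.norm(P-Q)
def bars(s,region,zlo=12,zhi=32,amin=30):
    P=cloud(s); x0,x1,y0,y1=region; im=s["image"].astype(int)
    m=(P[...,2]>zlo)&(P[...,2]<zhi)&(P[...,0]>x0)&(P[...,0]<x1)&(P[...,1]>y0)&(P[...,1]<y1)&(im.max(2)-im.min(2)<60)
    n,l,st,_=cv2.connectedComponentsWithStats(m.astype(np.uint8),connectivity=8); out=[]
    for i in range(1,n):
        if st[i,4]<amin: continue
        p=P[l==i]; r=cv2.minAreaRect(p[:,:2].astype(np.float32)); b=cv2.boxPoints(r)
        e=b[1]-b[0],b[2]-b[1]; L=max(e,key=np.linalg.norm); a=np.arctan2(L[1],L[0])%np.pi
        out.append((np.r_[r[0],np.median(p[:,2])],np.degrees(a),sorted(r[1]),st[i,4],np.percentile(p[:,2],[5,50,95])))
    return out
E
python3 - <<'E'
from h import *
S={n:dict(np.load(f"pics/{n}0.npz")) for n in("top","side")}
np.set_printoptions(precision=1,suppress=True)
for n,s in S.items():
    P=cloud(s)
    mat=np.array([[399,215],[400,260]]) if n=="top" else np.array([[385,290],[420,290]])
    print(n,"mat",[P[v-3:v+4,u-3:u+4].reshape(-1,3).mean(0) for u,v in mat],[P[v-3:v+4,u-3:u+4,2].std() for u,v in mat])
    c=ray(s,mat,3)
    for b in bars(s,(430,800,-500,-80)): print(*b)
# triangulated heads (top px, side px)
for k,(a,b) in {"A":((368.5,201),(399.5,257.5)),"A2":((377,229),(386,281)),"B1":((411.5,198.5),(440.5,284.5)),"B2":((418,227),(424,308.5)),
  "C1":((375.5,250),(367,293.5)),"C2":((373.5,280),(340,312.5)),"D1":((421,246.5),(410.5,324)),"D2":((422,276.5),(387,347))}.items():
    p,e=tri(S["top"],a,S["side"],b); print(k,p,e)
s=S["top"];P=cloud(s); q=P[170:250,226:320].reshape(-1,3); print(np.histogram(q[:,2],range(-5,110,5)))
E
```

```text
top mat [array([ 538.6, -263.9,   65.8]), array([ 414.8, -267.9,   33.9])] [np.float64(303.55211188838325), np.float64(217.03886202242825)]
[ 789.4 -250.3   20.2] 90.007256 [21.106365203857422, 337.0581970214844] 746 [13.7 20.2 27.1]
[ 553.  -319.7   23.3] 9.71676 [23.5913028717041, 109.1823501586914] 218 [14.4 23.3 29. ]
[ 549.2 -196.1   22.3] 15.569808 [23.30591583251953, 110.63949584960938] 218 [15.1 22.3 27.8]
[ 451.1 -458.2   19.9] 122.9025 [22.028282165527344, 50.35139083862305] 97 [13.  19.9 27.1]
[ 448.8 -332.8   24.5] 3.320346 [22.854848861694336, 37.20159149169922] 91 [15.4 24.5 29.7]
[ 444.6 -201.4   24.3] 168.43095 [21.138824462890625, 27.44822883605957] 74 [16.7 24.3 29.4]
side mat [array([ 491.5, -218.2,    4.6]), array([ 555.6, -279.9,    3.4])] [np.float64(3.8107036935887435), np.float64(2.016779813887135)]
[ 786.8 -249.2   19.8] 90.003586 [26.355607986450195, 337.6958312988281] 1021 [13.4 19.8 24.7]
[ 544.1 -195.4   22.5] 16.25631 [22.603330612182617, 113.6700668334961] 258 [14.8 22.5 27.4]
[ 548.3 -318.4   22.4] 10.457872 [22.942378997802734, 113.72472381591797] 288
[... 239 characters left out ...]
 [24.957834243774414, 47.98163986206055] 170 [14.  20.1 24.2]
A [ 588.  -183.7   21.5] 2.8366356699012516
A2 [ 506.8 -207.1   17.9] 0.7967299810011075
B1 [ 596.  -310.6   18.4] 0.12277533385987456
B2 [ 511.5 -326.    17.5] 1.036367303012171
C1 [ 444.8 -200.2   18.9] 2.985012073095788
C2 [ 358.6 -191.9   18. ] 4.015299463428919
D1 [ 453.9 -331.5   19.7] 1.9402220144543962
D2 [ 368.5 -331.7   18.6] 0.035361941781158375
(array([1324, 1568,  775,  641,  370,  965,  714,  158,   78,   96,  124,
        103,   66,   48,   26,   12,   16,   21,   29,   71,   76,   11]), array([ -5,   0,   5,  10,  15,  20,  25,  30,  35,  40,  45,  50,  55,
        60,  65,  70,  75,  80,  85,  90,  95, 100, 105]))
```

```bash
cat >> h.py <<'E'
def wbars(s,z=25,lo=178,quad=None):
    """bright bars on the mat: head top-face centroids rectified at height z -> centre, angle, length"""
    im=s["image"].astype(int); g=im.min(2); q=ray(s,np.stack(np.mgrid[:640,:480],-1).reshape(-1,2),z).reshape(640,480,3).transpose(1,0,2)
    m=(g>lo)&(q[...,0]>310)&(q[...,0]<650)&(q[...,1]>-400)&(q[...,1]<-130)
    n,l,st,_=cv2.connectedComponentsWithStats(m.astype(np.uint8),connectivity=8); out=[]
    for i in range(1,n):
        if st[i,4]<60: continue
        p=q[l==i][:,:2]; c=p.mean(0); w,V=np.linalg.eigh(np.cov(p.T)); a=V[:,1]; t=(p-c)@a
        a=np.sign(a[0])*a
        t=(p-c)@a; e1=p[t>t.max()-22].mean(0); e2=p[t<t.min()+22].mean(0); d=e1-e2
        out.append((np.round((e1+e2)/2,1),round(float(np.degrees(np.arctan2(d[1],d[0]))),1),round(float(np.linalg.norm(d)),1),int(st[i,4])))
    return out
E
python3 - <<'E'
from h import *
for n in("top","side"):
    s=dict(np.load(f"pics/{n}0.npz"))
    for lo in(178,190,200):
        print(n,lo)
        for b in wbars(s,25,lo): print(*b)
E
```

```text
top 178
[ 553.4 -319.4] 10.3 85.5 154
[ 549.9 -195.9] 16.3 86.0 158
[ 412.3 -332.5] 0.0 85.9 153
[ 390.1 -195.8] -4.2 60.8 118
top 190
[ 535.9 -198.4] 17.6 55.9 73
[ 390.6 -195.1] -4.9 61.4 93
top 200
side 178
[ 529.7 -200.8] 14.9 54.8 105
[ 440.6 -201.6] 0.0 0.0 63
[ 533.4 -322.4] 9.0 55.4 134
[ 383.5 -197.5] -7.9 58.2 142
[ 451.  -332.5] -32.7 1.4 69
[ 393.  -333.2] -1.3 57.3 156
side 190
[ 529.6 -201. ] 14.8 54.5 89
[ 533.2 -322.7] 9.2 54.9 103
[ 382.9 -197.5] -8.1 56.4 114
[ 393.2 -333.2] -0.5 56.4 134
side 200
[ 382.9 -197.9] -8.0 57.5 93
```

Run:
```python
from h import *
for n,L in(("top",(168,173,178)),("side",(155,163,170))):
    s=dict(np.load(f"pics/{n}0.npz"))
    for lo in L:
        print(n,lo)
        for b in wbars(s,25,lo): print(*b)
```

```text
top 168
[ 553.2 -319.7] 10.6 85.0 171
[ 549.8 -196.3] 16.2 86.0 171
[ 411.8 -332.8] 0.0 86.4 180
[ 403.8 -197.8] -5.3 88.2 194
top 173
[ 553.4 -319.9] 10.4 84.9 166
[ 550.  -196.2] 16.2 85.6 162
[ 411.9 -332.7] 0.0 86.2 170
[ 403.1 -197.6] -5.4 86.7 179
top 178
[ 553.4 -319.4] 10.3 85.5 154
[ 549.9 -195.9] 16.3 86.0 158
[ 412.3 -332.5] 0.0 85.9 153
[ 390.1 -195.8] -4.2 60.8 118
side 155
[ 467.2 -272.3] 1.9 237.1 5690
side 163
[ 541.7 -175.6] 1.0 29.5 77
[ 528.5 -198.2] 11.8 57.5 151
[ 584.1 -296.2] -68.0 34.5 94
[ 392.1 -185.7] 11.1 78.5 276
[ 445.2 -200.7] 10.9 12.4 87
[ 533.7 -322.4] 8.9 56.8 180
[ 399.6 -230.5] 4.6 17.1 61
[ 456.  -329.1] 29.1 14.5 103
[ 395.5 -328.7] 7.5 64.4 282
[ 349.6 -291. ] -66.8 21.3 62
side 170
[ 529.3 -200.7] 14.3 54.2 120
[ 440.7 -201.5] 23.7 3.4 69
[ 534.  -322.4] 9.3 56.6 146
[ 383.3 -197.4] -8.1 58.8 154
[ 454.6 -330.1] 30.1 10.0 83
[ 393.3 -333.1] -1.0 57.9 174
```

```bash
cat >> h.py <<'E'
from scipy.spatial.transform import Rotation as Ro
def quat(deg,flip=False):
    a=np.radians(deg+(180 if flip else 0)); x=np.array([np.cos(a),np.sin(a),0]); z=np.array([0,0,-1.]); 
    return Ro.from_matrix(np.c_[x,np.cross(z,x),z]).as_quat()
E
python3 - <<'E'
from h import *
from cell import *
np.set_printoptions(precision=1,suppress=True)
s=dict(np.load("pics/top0.npz"))
px=lambda c: np.array(c,float)/8+[226-.5,165-.5]
e=ray(s,px([(60,372),(685,452)]),24); d=e[0]-e[1]; print("front inner edge",e[:,:2],"yaw",np.degrees(np.arctan2(d[1],d[0]))-90)
for z,pts in((40,[(122,378),(180,390),(272,400),(335,408),(418,418),(482,425),(570,438),(628,445)]),):
    q=ray(s,px(pts),z)[:,:2]; m=(q[::2]+q[1::2])/2; print(q,m,np.diff(m,axis=0)); v=m[0]-m[3]; print(np.degrees(np.arctan2(v[1],v[0]))-90)
print("handle top",ray(s,px([(335,605)]),60))
print(get_obs()["tcp_rot"],Ro.from_quat(get_obs()["tcp_rot"]).as_matrix())
for b in((553,-320,10.4),(550,-196,16.2),(412,-333,0),(403,-197.6,-5.4),(590,130,-7)):
    print([np.round(solve_ik([b[0],b[1],60],quat(b[2],f)),2) for f in(0,1)])
E
```

```text
front inner edge [[562.9 207.2]
 [531.4 -17.4]] yaw -7.988251197900894
[[557.3 182.8]
 [552.8 162.1]
 [548.8 129.4]
 [545.7 107. ]
 [541.8  77.5]
 [539.   54.8]
 [534.   23.5]
 [531.3   2.9]] [[555.1 172.5]
 [547.3 118.2]
 [540.4  66.1]
 [532.6  13.2]] [[ -7.8 -54.2]
 [ -6.9 -52.1]
 [ -7.8 -53. ]]
-8.008179119114487
handle top [[472.  105.3  60. ]]
[ 0.2  1.  -0.  -0. ] [[-0.9  0.4 -0. ]
 [ 0.4  0.9 -0. ]
 [ 0.  -0.  -1. ]]
[array([-0.6,  0.6,  1.6, -0. ,  0.9,  0.8]), array([-0.6,  0.6,  1.6, -0. ,  0.9, -2.4])]
[array([-0.5,  0.6,  1.7, -0. ,  0.9,  0.8]), array([-0.5,  0.6,  1.7, -0. ,  0.9, -2.3])]
[array([-0.8,  0.5,  1.8, -0. ,  0.8,  0.8]), array([-0.8,  0.5,  1.8, -0. ,  0.8, -2.4])]
[array([-0.6,  0.4,  2. , -0. ,  0.7,  1.1]), array([-0.6,  0.4,  2. , -0. ,  0.7, -2.1])]
[array([ 0.1,  0.6,  1.7, -0. ,  0.9,  1.8]), array([ 0.1,  0.6,  1.7, -0. ,  0.9, -1.4])]
```

```bash
cat >> h.py <<'E'
YAW=-8.0; U=np.array([np.cos(np.radians(YAW)),np.sin(np.radians(YAW))]); V=np.array([-U[1],U[0]])
M=np.array([567.5,89.6])   # middle of the four lane points
def lane(k,dx=0,dy=0): return M+V*(135-54*k+dy)+U*dx
def save(s,x,y,w,h,k,o):
    im=cv2.resize(s["image"][y:y+h,x:x+w],None,fx=k,fy=k,interpolation=cv2.INTER_CUBIC)
    for i in range(0,w,10): cv2.line(im,(i*k,0),(i*k,6),(0,0,255),1); cv2.putText(im,str(x+i),(i*k,16),0,.33,(0,0,255),1)
    for i in range(0,h,10): cv2.line(im,(0,i*k),(6,i*k),(0,0,255),1); cv2.putText(im,str(y+i),(8,i*k+4),0,.33,(0,0,255),1)
    return im
E
cat > pick.py <<'E'
from h import *
from cell import *
def pick(x,y,deg,ztcp=22):
    grip(40); q=quat(deg)
    reach([x,y,140],q); move_l([x,y,50],v=200)
    hit=move_l([x,y,ztcp],v=60,force_limit=8)
    grip(0,40); o=get_obs(); print("hit",hit,"z",o["position"].round(1) if hasattr(o["position"],"round") else o["position"],"opening",o["opening"],"F",np.round(o["ft_force"],1))
    move_l([x,y,140],v=150); dwell(.2); o=get_obs(); print("lifted opening",round(o["opening"],2),"F",np.round(o["ft_force"],2),"t",o["time"])
E
python3 - <<'E'
from pick import *
pick(549.9,-196.1,16.2)
p=lane(4); reach([*p,110],quat(YAW)); dwell(.3)
for n in("top","side"):
    s=snapshot(n); np.savez(f"pics/{n}1.npz",**s)
    cv2.imwrite(f"pics/{n}1.png",save(s,226,160,130,100,6,"") if n=="top" else save(s,270,130,120,110,5,""))
o=get_obs(); print(o["position"],o["opening"],o["ft_force"])
E
```

```text
hit False z [ 549.9 -196.1   22.2] opening 9.864161038191689 F [-0.8 -0.7  1.6]
lifted opening 9.7 F [ 0.72  0.17 -2.65] t 6.7917
[556.35667229   8.69291086 110.07001758] 9.491551068061334 [ 0.11777673  0.04082074 -2.78658235]
```

View pics/top1.png

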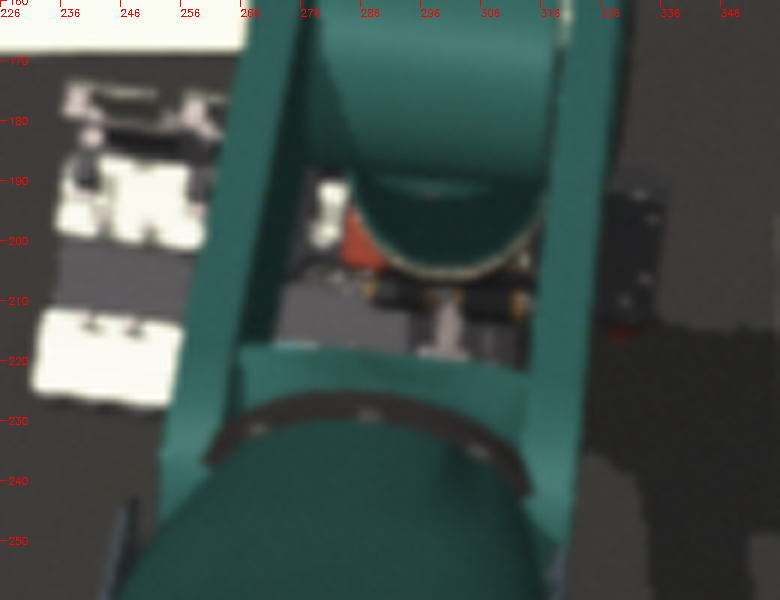

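View pics/side1.png

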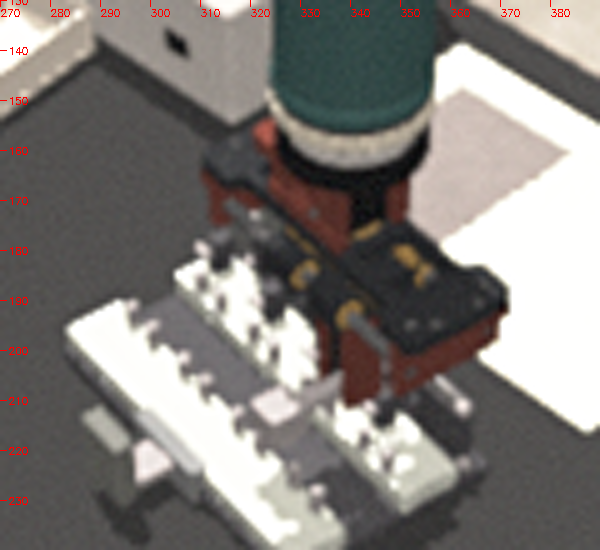

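Run:
```python
from h import *
np.set_printoptions(precision=2,suppress=True)
S={n:dict(np.load(f"pics/{n}1.npz")) for n in("top","side")}
c=np.array([556.36,8.69]); z=110.07-8.2
for n,s in S.items():
    for x,h in((-43,11),(-54,11),(-32,11),(-25,5)): print(n,x,proj(s,[*(c+U*x),z+h]))
    print("per mm U,V,z",[proj(s,[*(c-43*U+d[:2]),z+11+d[2]])-proj(s,[*(c-43*U),z+11]) for d in(np.r_[U,0],np.r_[V,0],np.r_[0,0,1])])
# neck edges in top row-wise; head whitening in side
g=S["top"]["image"].astype(int)
for v in range(208,222): print(v,g[v,292:308].sum(1)//3)
g=S["side"]["image"].astype(int)
for v in range(202,218): print(v,g[v,314:338].sum(1)//3)
```

```text
top -43 [[299.4 221.7]]
top -54 [[298.87 225.67]]
top -32 [[299.94 217.73]]
top -25 [[300.32 215.63]]
per mm U,V,z [array([[ 0.05, -0.36]]), array([[-0.37, -0.05]]), array([[-0.01, -0.07]])]
side -43 [[327.17 209.12]]
side -54 [[323.77 210.94]]
side -32 [[330.55 207.32]]
side -25 [[332.71 207.77]]
per mm U,V,z [array([[ 0.31, -0.16]]), array([[-0.22, -0.22]]), array([[-0.01, -0.27]])]
208 [39 34 33 35 40 52 60 65 67 61 53 38 31 31 30 31]
209 [36 31 32 33 39 50 61 72 75 74 66 43 34 34 34 34]
210 [28 27 28 28 33 44 54 71 90 92 66 41 34 33 34 33]
211 [ 44  39  32  28  32  42  60  88 117 110  68  36  30  29  30  32]
212 [ 81  71  52  42  40  46  69 103 127 119  82  42  26  24  25  26]
213 [ 89  81  60  52  51  55  74 109 131 127 102  60  37  34  32  33]
214 [ 89  81  62  54  54  58  80 117 132 129 106  68  52  49  51  53]
215 [ 90  81  63  55  54  59  85 124 135 126 100  66  54  55  62  71]
216 [ 89  81  62  55  56  59  87 127 135 122  91  62  55  57  66  75]
217 [ 88  81  63  65  81  84  97 127 131 118  87  64  56  56  65  73]
218 [ 85  79  69  87 119 118 120 127 125 119 102  83  64  56
[... 1135 characters left out ...]
 167 125 153 220 236 234 232 232 233 236 241 204 151 132
 124 167 158 117 126 241]
212 [255 253 224 215 172 120 111 156 217 236 236 237 237 238 225 171 132 118
 132 189 202 152 137 251]
213 [254 254 220 158 127 111 110 111 159 218 241 241 220 196 155 123 120 121
 139 168 197 176 173 234]
214 [254 253 196 113 114 113 106 106 111 153 197 196 154 122 112 116 114 117
 121 139 164 171 193 245]
215 [254 255 210 115 131 134 120 113 107 110 130 128 117 116 115 117 118 110
  96 112 138 154 185 254]
216 [254 255 234 150 171 220 201 149 120 112 115 120 116 116 117 118 119 107
 102 106 122 134 158 233]
217 [253 254 253 221 206 253 235 156 118 112 119 120 119 121 122 118 111 109
 107 113 113 118 135 162]
```

The bar is held and its neck is centred in top view at column 300.2, against 300.3 predicted, so the top camera agrees with the arm across the lane. The side view shows the head's near corner about 1.5 px off. I'll overlay the stage model on both start pictures.

```bash
cat >> h.py <<'E'
def overlay(s,x,y,w,h,k):
    im=save(s,x,y,w,h,k,"")
    def pt(p): q=proj(s,p)[0]; return tuple(int(round((a-b+.5)*k)) for a,b in zip(q,(x,y)))
    def P(k_,dx,dy,z): return np.r_[lane(k_,dx,dy),z]
    for xx in(-58,-20,20): cv2.line(im,pt(P(1,xx,20,24)),pt(P(4,xx,-20,24)),(255,0,0),1)
    for j in range(1,5):
        for xx in(-28,-21,21,28):
            for yy in(-7.5,7.5): cv2.circle(im,pt(P(j,xx,yy,40)),1,(0,0,255),-1)
        q=[pt(P(j,a,b,49)) for a,b in((39,15),(39,26),(53,26),(53,15))]; cv2.polylines(im,[np.array(q)],True,(0,160,0),1)
    g=M+U*(-79-20); 
    return im
E
python3 - <<'E'
from h import *
S={n:dict(np.load(f"pics/{n}0.npz")) for n in("top","side")}
a=overlay(S["top"],230,170,88,68,9)
b=overlay(S["side"],278,170,92,76,8)
cv2.imwrite("pics/ov_top.png",a); cv2.imwrite("pics/ov_side.png",b); print(a.shape,b.shape)
E
```

```text
(612, 792, 3) (608, 736, 3)
```

View pics/ov_top.png

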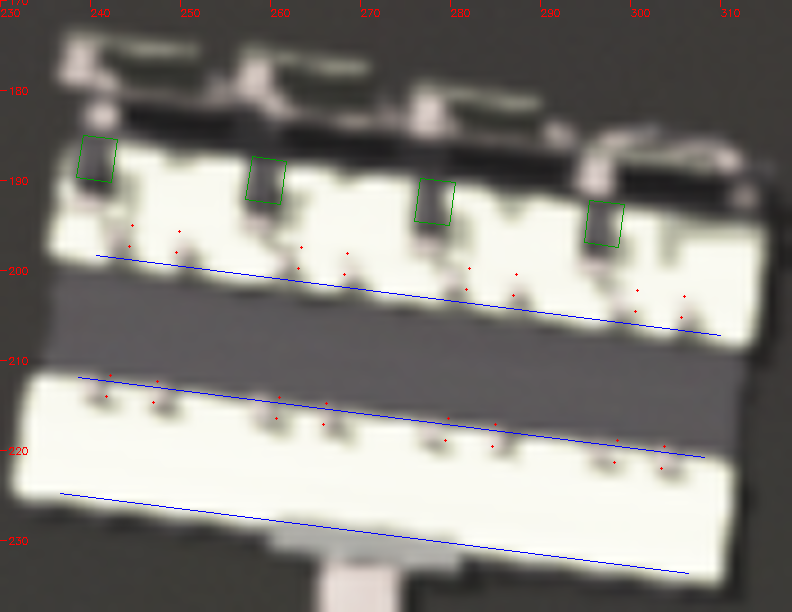

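View pics/ov_side.png

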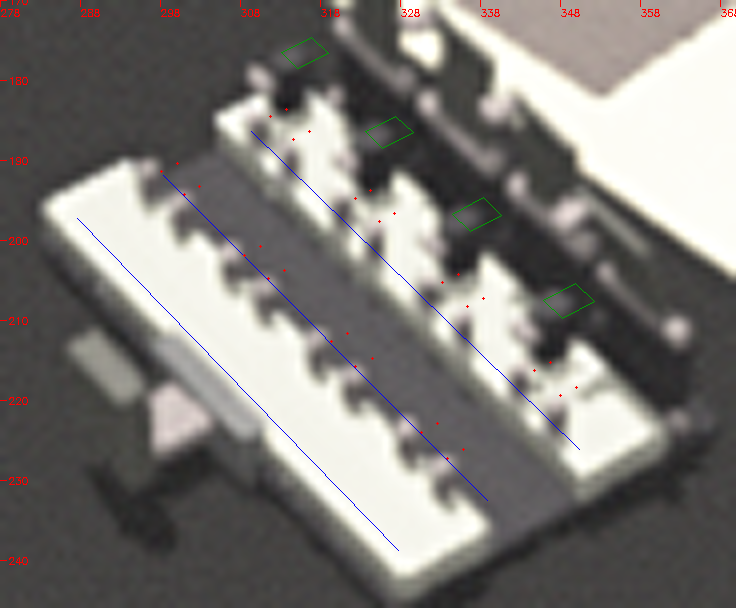

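The side picture is biased by about (-1.4, +1.2) px. The stage and the held bar show the same offset, so it is a camera error. In the top view the lips, housings and rails agree with the model to about 1 mm. I'll seat this bar.

```bash
cat >> pick.py <<'E'
def seat(k,dx=0,dy=0,zoff=8.2):
    p=lane(k,dx,dy); o=get_obs()
    if np.hypot(*(np.array(o["position"][:2])-p))>3: reach([*p,110],quat(YAW))
    else: move_l([*p,110],v=60)
    move_l([*p,62],v=100); o=get_obs(); print("above: opening",round(o["opening"],2))
    hit=move_l([*p,35+zoff-.2],v=30,force_limit=8); o=get_obs(); z=o["position"][2]
    print("lane",k,"hit",hit,"tcp z",round(z,1),"bar centre z",round(z-zoff,1),"F",np.round(np.array(o["ft_force"]),1)); return z-zoff
def release():
    grip(26); o=get_obs(); p=o["position"]; move_l([p[0],p[1],120],v=150); print("open, F",np.round(get_obs()["ft_force"],1),"t",round(get_obs()["time"],1))
E
python3 - <<'E'
from pick import *
if seat(4)<37: release()
E
```

```text
above: opening 9.69
lane 4 hit True tcp z 62.0 bar centre z 53.8 F [-2.1  0.3  6.8]
```

Run:
```python
from pick import *
o=get_obs(); print(o["position"],o["opening"],o["ft_force"],o["moment"])
dwell(.5); o=get_obs(); print(o["position"],o["opening"],o["ft_force"],o["moment"])
s=snapshot("side"); np.savez("pics/side2.npz",**s); cv2.imwrite("pics/side2.png",save(s,278,150,100,90,6,""))
```

```text
[552.9138793    9.80143644  62.03621495] 9.951243977414812 [-2.06508674  0.25980149  6.78174415] [0.01213632 0.29268578 0.04715309]
[552.91474978   9.79984855  62.03313257] 9.646105129038517 [-2.10443397  0.80480174  6.00714756] [ 0.00156413  0.33978972 -0.00753048]
```

View pics/side2.png

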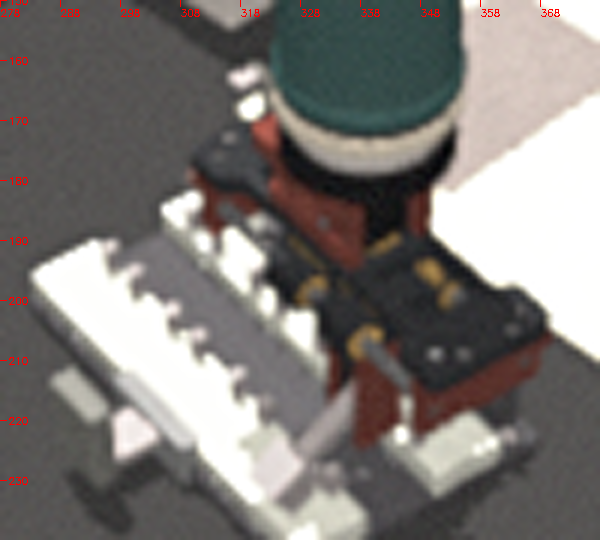

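The grip slackened on the way down. In the side view the neck slopes from (345,400) to (270,475) in the crop, so the bar is pitched nose-down by about 29°. I'll take it back to its free spot on the mat, let it lie flat and pick it again.

```bash
cat >> pick.py <<'E'
def snap(n,tag): s=snapshot(n); np.savez(f"pics/{n}{tag}.npz",**s); return s
E
python3 - <<'E'
from pick import *
o=get_obs(); p=o["position"]; move_l([p[0],p[1],130],v=100)
reach([549.9,-196.1,130],quat(16.2)); move_l([549.9,-196.1,60],v=150)
print(move_l([549.9,-196.1,24],v=40,force_limit=25),get_obs()["position"],get_obs()["ft_force"])
grip(40); print(get_obs()["ft_force"])
move_l([549.9,-196.1,140],v=150); reach([500,150,200],quat(0)); s=snap("top","3")
for lo in(170,175,180): print(lo,*wbars(s,25,lo),sep="\n")
print(get_obs()["time"])
E
```

```text
False [ 553.92589094 -197.15615083   25.40709725] [5.97701291 2.67071525 7.10210172]
[ 0.06224379 -0.40103219  0.38056194]
170
(array([ 554.2, -197. ]), 16.6, 86.0, 169)
(array([ 553.2, -319.7]), 10.6, 85.0, 171)
(array([ 411.8, -332.8]), 0.0, 86.4, 179)
(array([ 403.7, -197.7]), -5.0, 88.3, 190)
175
(array([ 553.4, -319.8]), 10.6, 84.9, 164)
(array([ 541.5, -200.7]), 17.3, 57.9, 112)
(array([ 412. , -332.8]), -0.1, 86.4, 168)
(array([ 403.1, -197.6]), -5.4, 86.7, 177)
180
(array([ 553.4, -319.2]), 10.2, 84.4, 148)
(array([ 541.5, -200.2]), 16.7, 58.2, 104)
(array([ 424.1, -331.3]), -1.7, 62.0, 101)
(array([ 390.2, -195.9]), -4.6, 60.7, 115)
15.975
```

```bash
sed -i 's/grip(0,40)/grip(0,60)/' pick.py
python3 - <<'E'
from pick import *
pick(554.2,-197,16.5)
reach([*lane(4),110],quat(YAW)); dwell(.2); print(get_obs()["opening"],get_obs()["position"])
s=snap("side","4"); g=s["image"]; cv2.imwrite("pics/side4.png",save(s,278,150,100,90,4,""))
if seat(4)<37: release()
s=snap("side","5"); cv2.imwrite("pics/s45.png",np.hstack([cv2.imread("pics/side4.png"),save(s,278,150,100,90,4,"")]))
E
```

```text
hit False z [ 554.3 -197.    22.2] opening 9.421134655049256 F [0.2 0.4 1.5]
lifted opening 9.0 F [ 0.75  0.06 -2.98] t 20.4667
9.484681591966321 [556.78785068   7.99908282 110.22666336]
above: opening 9.46
lane 4 hit True tcp z 61.8 bar centre z 53.6 F [-2.  -0.3  8. ]
```

View pics/s45.png

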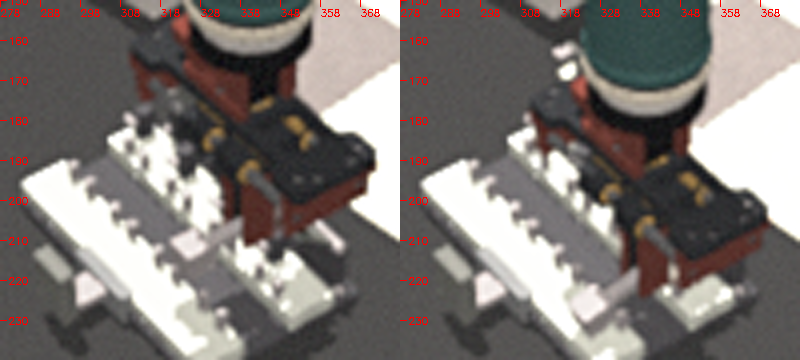

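Same contact at the same height, so it's not slip: cover 4 looks different from the others and may be leaning over the lane. I'll measure cover angles from the start point clouds.

Run:
```python
from pick import *
np.set_printoptions(precision=0,suppress=True,linewidth=160)
for n in("top","side"):
    s=dict(np.load(f"pics/{n}0.npz")); P=cloud(s).reshape(-1,3)
    d=P[:,:2]-M; x=d@U; y=d@V
    for k in range(1,5):
        yl=y-(135-54*k); m=(abs(yl)<14)&(x>10)&(x<130)&(P[:,2]>53)&(P[:,2]<120)
        i=np.argsort(x[m]); q=np.c_[x[m],yl[m],P[m,2]][i]
        a=np.arctan2(q[:,2]-50,72-q[:,0]); r=np.hypot(q[:,2]-50,72-q[:,0]); 
        print(n,k,len(q),"ang med",np.round(np.percentile(a,[10,25,50,75,90]),2),"rmax",r.max() if len(r) else 0); print(q[::max(1,len(q)//8)].tolist().__str__()[:0], q[::max(1,len(q)//10)].round(0).astype(int).tolist())
```

```text
top 1 65 ang med [1. 1. 1. 2. 2.] rmax 50.4457638092505
 [[66, -2, 55], [67, 11, 63], [68, 1, 76], [69, 6, 81], [69, 8, 68], [70, -13, 55], [70, -13, 76], [70, 10, 75], [71, -1, 100], [72, -13, 58], [73, 14, 95]]
top 2 63 ang med [1. 1. 2. 2. 2.] rmax 53.11610042724455
 [[66, -3, 57], [68, -1, 70], [69, 8, 64], [70, 1, 85], [71, 3, 59], [71, 13, 75], [71, -12, 76], [72, 8, 97], [72, 4, 87], [74, -13, 88], [76, 4, 94]]
top 3 54 ang med [1. 1. 1. 2. 2.] rmax 52.309899284565894
 [[63, -12, 54], [67, -10, 84], [68, -4, 67], [68, 10, 82], [68, -1, 64], [69, -6, 54], [69, -9, 55], [69, 11, 55], [69, 12, 99], [70, 5, 77], [72, -12, 80]]
top 4 24 ang med [1. 1. 1. 1. 2.] rmax 49.65488983132493
 [[56, -3, 95], [57, 8, 97], [58, 6, 96], [58, 12, 90], [59, -2, 94], [60, -11, 96], [61, -8, 91], [62, 6, 92], [62, 12, 88], [66, -13, 62], [72, -9, 59], [73, 8, 57]]
side 1 74 ang med [1. 1. 1. 1. 1.] rmax 49.69421436587952
 [[62, 4, 61], [63, -11, 66], [63, -5, 70], [64, 6, 65], [64, 6, 85], [64, 1, 92], [65, 12, 92], [65, 8, 79], [66, -1, 78], [66, 14, 94], [67, -9, 67]]
side 2 74 ang med [1. 1. 1. 1. 1.] rmax 48.97068635368947
 [[61, 7, 58], [63, 0, 55], [64, 6, 57], [65, -3, 68], [65, -2, 63], [66, 3, 98], [66, -11, 53], [67, 4, 77], [67, -9, 87], [68, 1, 90], [69, 8, 96]]
side 3 65 ang med [1. 1. 1. 1. 1.] rmax 49.761305174141434
 [[61, 13, 98], [61, -11, 54], [62, 5, 96], [62, -9, 79], [63, 1, 87], [63, -12, 93], [63, 11, 83], [64, 11, 59], [64, -5, 98], [65, 4, 87], [65, 9, 75]]
side 4 58 ang med [1. 1. 1. 1. 1.] rmax 50.13868966103923
 [[51, 4, 95], [52, -13, 92], [53, 7, 95], [54, -5, 93], [55, 0, 80], [56, -12, 89], [57, -2, 73], [58, 4, 90], [59, 8, 67], [61, 6, 64], [61, -10, 73], [64, 5, 55]]
```

Run:
```python
from pick import *
np.set_printoptions(precision=1,suppress=True,linewidth=160)
o=get_obs(); print(o["position"],o["ft_force"],o["moment"],o["opening"])
for n,f,zt in(("side","side4",110.2),("side","side5",61.8)):
    s=dict(np.load(f"pics/{f}.npz")); P=cloud(s); im=s["image"]
    d=P[...,:2]-lane(4); x=d@U; y=d@V; z=P[...,2]-zt
    reg=(abs(x)<130)&(abs(y)<150)
    for a in range(-40,130,10):
        m=reg&(z>=a)&(z<a+10)
        if m.sum()>5: print(f,a,m.sum(),"x",np.percentile(x[m],[2,50,98]),"y",np.percentile(y[m],[2,98]))
    # bar: pixels along neck/front head
    m=reg&(abs(y)<14)&(x<-8)&(x>-62)&(z>-60)&(z<25)&(P[...,2]>46)
    q=np.c_[x[m],y[m],z[m]]; q=q[np.argsort(q[:,0])]; print(q[::max(1,len(q)//14)])
```

```text
[555.1   9.6  61.8] [-1.7 -0.1  7. ] [-0.1  0.1 -0. ] 9.411096695666448
side4 -40 11 x [29.1 36.4 43.8] y [-12.3   3.3]
side4 -20 42 x [-60.  -40.8   9.1] y [-13.8  11.2]
side4 -10 98 x [-59.8 -23.4   8.1] y [-14.6   9.6]
side4 0 85 x [-58.5 -40.5   7.9] y [-14.4  11.6]
side4 10 32 x [-14.2  -9.7   6.3] y [-16.   12.1]
side4 20 30 x [-13.9 -10.7   0.1] y [-17.4  15.3]
side4 30 14 x [-13.7 -12.4  -3.7] y [-18.5  12.9]
side4 40 8 x [-13.9 -12.5   0.6] y [-19.5 -13.4]
side4 60 63 x [-34.6 -11.6  24.4] y [-81.6  76.9]
side4 70 176 x [-36.  -27.9  26.1] y [-82.   75.9]
side4 80 278 x [-35.2 -25.2  21.7] y [-86.3  74.4]
side4 90 132 x [-34.4 -20.5  24.2] y [-89.1  81. ]
side4 100 610 x [-34.1 -13.2  26.3] y [-88.6  85.1]
side4 110 103 x [-24.1 -20.   19.7] y [-18.   37.1]
side4 120 61 x [-22.2  -7.6  21.4] y [-17.1  39.2]
[[-60.5  -6.3  -7.6]
 [-59.    9.3  -6.4]
 [-57.9  -2.6  -8.6]
 [-55.6  -8.2 -12.9]
 [-52.5   0.2   0.9]
 [-47.6   2.3   3.6]
 [-43.7  -5.7   4.1]
 [-40.4  -9.8 -13.5]
 [-37.2   3.2   4. ]
 [-27.2  -5.2  -6.5]
 [-19.9  -4.3 -11.8]
 [-13.7  12.9  19.2]
 [-12.4   5.8  24.1]
[... 437 characters left out ...]
14.2 -10.5] y [-17.5  10.3]
side5 60 62 x [-36.7 -15.6  24.9] y [-80.8  77. ]
side5 70 179 x [-37.1 -29.1  21.3] y [-80.9  76.8]
side5 80 237 x [-37.1 -27.9  18. ] y [-84.   76.3]
side5 90 136 x [-36.2 -24.4  21. ] y [-87.1  82. ]
side5 100 573 x [-35.7 -14.2  25.4] y [-87.4  86.5]
side5 110 95 x [-26.3 -21.8  20.1] y [-22.7  41.5]
side5 120 53 x [-24.7 -17.9  20.2] y [-16.6  35.2]
[[-61.9  -6.3 -13.5]
 [-57.9  -0.9  -8.8]
 [-54.2  -0.3  -7.7]
 [-50.2   0.3  -2.8]
 [-46.3  -3.3  -6.2]
 [-42.7  -7.7  -4.8]
 [-36.3   5.8  -8.7]
 [-28.5  -2.  -11.1]
 [-21.8   2.5  -7.2]
 [-15.4  11.1 -10.6]
 [-14.7  -6.3  15.6]
 [-14.  -10.  -13.4]
 [-13.  -13.   20.3]
 [-11.1 -10.6   5.2]
 [ -9.1 -12.4   5.5]]
```

The gripper body clears everything. Cover 4's free edge starts at x ≈ 51–57 and z ≈ 95 (about 1.25 rad), so the bar's rear end comes down on it. That is what pitched the bar. I'll re-level the bar on the mat, seat it in lane 3, then push cover 4 upright before using lane 4.

```bash
cat >> pick.py <<'E'
def relevel(x=552,y=-197,deg=16.5):
    p=get_obs()["position"]; move_l([p[0],p[1],140],v=150)
    reach([x,y,130],quat(deg)); move_l([x,y,60],v=200); move_l([x,y,24],v=50,force_limit=25); 
    p=np.array(get_obs()["position"]); grip(40); move_l([p[0],p[1],22.2],v=40); grip(0,60)
    o=get_obs(); print("relevel",np.round(o["position"],1),round(o["opening"],2)); move_l([p[0],p[1],140],v=150)
E
python3 - <<'E'
from pick import *
relevel()
reach([*lane(3),110],quat(YAW)); dwell(.2); print(get_obs()["position"],lane(3))
if seat(3)<37: release()
p=get_obs()["position"]; move_l([p[0],p[1],160]); reach([480,-60,200],quat(0))
s=snap("side","6"); t=snap("top","6")
cv2.imwrite("pics/s6.png",np.hstack([save(s,278,160,100,86,4,""),save(t,226,165,98,86,4,"")])); print(get_obs()["time"])
E
```

```text
relevel [ 554.4 -197.    22.2] 9.35
[564.15127578  61.63573159 110.05654895] [563.74232627  62.86276214]
above: opening 9.58
lane 3 hit True tcp z 43.2 bar centre z 35.0 F [0.6 0.1 5.3]
open, F [ 0.6 -0.3 -0.4] t 31.9
33.0667
```

View pics/s6.png

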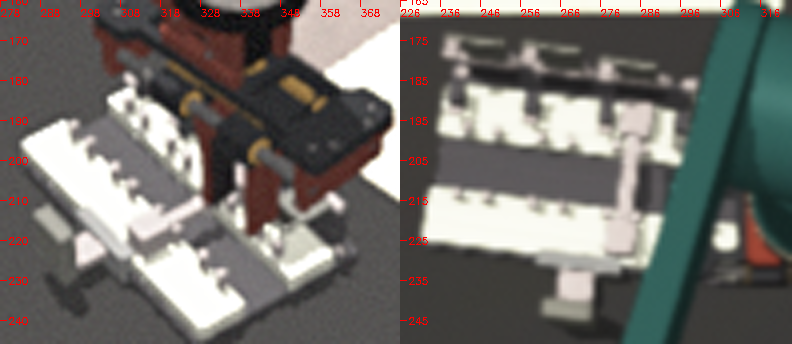

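Lane 3's bar is seated (centre at 35.0 mm, both heads on the rails at top-view (283,191) and (280,225)). I'll clear the arm and measure cover 4's angle.

```bash
cat >> pick.py <<'E'
def covers(tag=None):
    for n in("top","side"):
        s=snap(n,tag) if tag else snapshot(n); P=cloud(s).reshape(-1,3); sh=0
        d=P[:,:2]-M; x=d@U+(3 if n=="side" else 0); y=d@V-(3 if n=="side" else 0)*0
        for k in range(1,5):
            yl=y-(135-54*k); m=(abs(yl)<12)&(x>15)&(x<110)&(P[:,2]>45)&(P[:,2]<115)
            r=np.hypot(P[:,2]-50,72-x); m&=(r>25)&(r<55)
            a=np.arctan2(P[m,2]-50,72-x[m]); print(n,k,m.sum(),"cover angle",np.round(np.percentile(a,[20,50,80]),2) if m.sum() else None)
E
python3 - <<'E'
from pick import *
reach([450,-420,250],quat(-20)); covers("7")
for n in("top",): print(*wbars(dict(np.load("pics/top7.npz")),25,170),sep="\n")
E
```

```text
top 1 33 cover angle [1.49 1.52 1.59]
top 2 34 cover angle [1.54 1.57 1.61]
top 3 57 cover angle [-0.06  0.08  1.48]
top 4 67 cover angle [0.02 0.07 0.14]
side 1 32 cover angle [1.41 1.46 1.51]
side 2 38 cover angle [1.47 1.51 1.57]
side 3 63 cover angle [-0.08  1.38  1.44]
side 4 63 cover angle [0.02 0.05 0.1 ]
(array([ 553.3, -319.7]), 10.7, 84.8, 170)
(array([ 424.6, -332.1]), -1.5, 60.9, 120)
(array([ 424.6, -199.6]), -4.6, 46.7, 105)
```

Run:
```python
from pick import *
for n in("top","side"):
    s=dict(np.load(f"pics/{n}7.npz")); P=cloud(s); d=P[...,:2]-lane(4); x=d@U+(3 if n=="side" else 0); y=d@V; z=P[...,2]
    for a in range(14,80,6):
        m=(x>=a)&(x<a+6)&(abs(y)<11)&(z>15)&(z<110); print(n,a,m.sum(),np.round(np.percentile(z[m],[10,50,90]),1) if m.sum() else "")
s=dict(np.load("pics/side7.npz")); t=dict(np.load("pics/top7.npz"))
cv2.imwrite("pics/s7.png",np.hstack([save(s,318,185,50,50,8,""),save(t,276,170,46,50,8,"")]))
```

```text
top 14 10 [17.3 27.9 31.5]
top 20 23 [21.7 36.5 54.6]
top 26 22 [22.1 53.2 56.3]
top 32 15 [48.8 53.2 58.5]
top 38 17 [49.8 51.4 57.2]
top 44 16 [48.1 51.7 54.3]
top 50 15 [49.  51.6 54.8]
top 56 17 [48.8 51.4 58.1]
top 62 15 [48.5 52.2 55.3]
top 68 18 [48.9 52.4 55.5]
top 74 10 [46.4 48.4 51.6]
side 14 21 [18.3 24.2 39.5]
side 20 29 [23.8 38.1 55. ]
side 26 19 [24.4 51.6 53.5]
side 32 22 [21.4 51.1 53.8]
side 38 22 [22.7 38.  53.1]
side 44 21 [22.3 50.  54.3]
side 50 24 [20.4 50.  52.1]
side 56 11 [19.3 51.6 52.5]
side 62 37 [20.5 35.1 53.5]
side 68 8 [49.  52.1 54.5]
side 74 4 [45.2 46.8 48.5]
```

View pics/s7.png

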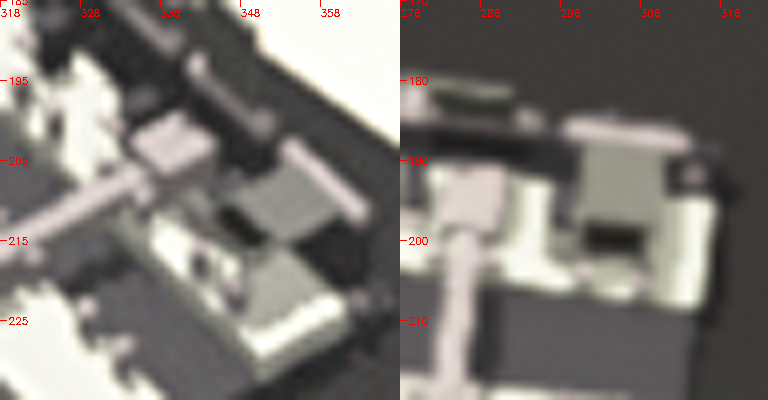

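The crop shows cover 4 lying level: plate top at 51.6 mm, pad at top-view (302,199). My seating push in lane 4 snapped it shut while the lane was empty. With four bars, that lane is needed, so I must unlatch it. Plan: squeeze the plate lengthwise (free-edge face against the hinge barrel) and lift the free edge by friction. First, the profile behind the hinge.

Run:
```python
from pick import *
for n in("top","side"):
    s=dict(np.load(f"pics/{n}7.npz")); P=cloud(s); d=P[...,:2]-lane(4); x=d@U+(3 if n=="side" else 0); y=d@V; z=P[...,2]
    print(n,"profile |y|<10",[(a,round(float(np.median(z[m])),0),int(m.sum())) for a in range(58,112,4) if (m:=(x>=a)&(x<a+4)&(abs(y)<10)&(z>-10)&(z<110)).sum()])
s=dict(np.load("pics/top7.npz"));P=cloud(s); d=P[...,:2]-lane(4); x=d@U; y=d@V; z=P[...,2]
H=np.full((11,11),-1)
for i,a in enumerate(range(14,80,6)):
    for j,b in enumerate(range(-30,36,6)):
        m=(x>=a)&(x<a+6)&(y>=b)&(y<b+6)
        if m.sum(): H[i,j]=np.median(z[m])
print("rows x 14..74 step 6, cols y -30..30"); print(H)
```

```text
top profile |y|<10 [(58, 51.0, 10), (62, 53.0, 8), (66, 53.0, 10), (70, 53.0, 11), (74, 49.0, 8), (78, 47.0, 2), (90, 0.0, 6), (94, 1.0, 8), (98, 0.0, 10), (102, -0.0, 7), (106, 2.0, 11), (110, -3.0, 7)]
side profile |y|<10 [(58, 51.0, 10), (62, 27.0, 37), (66, 52.0, 10), (70, 51.0, 2), (74, 47.0, 4), (86, -1.0, 2), (90, -1.0, 7), (94, -0.0, 8), (98, 1.0, 6), (102, 0.0, 7), (106, -0.0, 8), (110, -1.0, 5)]
rows x 14..74 step 6, cols y -30..30
[[13 14 16 14 10 15 14 10 11 11 14]
 [28 23 23 42 24 27 39 39 24 26 26]
 [26 24 24 50 53 40 52 50 50 36 25]
 [20 24 25 54 54 52 50 47 41 38 24]
 [26 28 27 51 52 52 54 52 48 47 23]
 [22 25 30 51 53 51 48 54 49 50 23]
 [24 24 20 47 50 52 52 46 46 -1 24]
 [17 11 11 50 50 55 52 51 14 12 12]
 [12 11 30 53 54 52 48 49 17 11 12]
 [10 16 50 50 54 53 53 55 51  8 12]
 [11 11 30 48 45 49 50 48 -1  9  7]]
```

Jaw plan for cover 4: jaws across the lane at x=27, one pad on the plate's −y side (y=−15) and the other on the ear's end (y=+25). The tips stay at 43 mm, above the lips and clear of the catch housing and lane 3's bar. Then lift along the hinge arc.

Run:
```python
from pick import *
def at(x,z,y=5): return [*lane(4,x,y),z]
def st(t): o=get_obs(); print(t,"pos",np.round(o["position"],1),"open",round(o["opening"],1),"F",np.round(o["ft_force"],1))
grip(44); reach(at(27,130),quat(YAW)); 
p=np.array(get_obs()["position"]); err=p[:2]-at(27,0)[:2]; print("track err",err)
move_l(at(27,75),v=100); hit=move_l(at(27,60),v=30,force_limit=6); st(f"down {hit}")
if not hit:
    grip(0,60); st("gripped")
    if get_obs()["opening"]>30:
        for a in(.1,.2,.3,.4,.55,.7,.85,1.0):
            move_l(at(72-45*np.cos(a),60+45*np.sin(a)),v=40); st(f"a={a}")
            if get_obs()["opening"]<30: break
```

```text
track err [ 0.48221318 -1.03824771]
down False pos [583.6  11.   59.7] open 44.1 F [ 1.4  3.4 -3. ]
gripped pos [583.7  12.7  59.7] open 38.5 F [ 1.6  9.7 -2.7]
a=0.1 pos [583.6  11.3  63.9] open 38.1 F [ 1.9  5.8 -4.4]
a=0.2 pos [584.1  11.3  68.5] open 37.8 F [ 2.2  5.9 -5.9]
a=0.3 pos [585.1  11.1  72.8] open 37.5 F [ 2.2  5.1 -5. ]
a=0.4 pos [586.6  10.9  76.9] open 38.3 F [ 2.4  6.9 -6.3]
a=0.55 pos [588.6  10.7  82.6] open 37.9 F [ 0.4  6.1 -5.8]
a=0.7 pos [591.7  10.4  87.9] open 37.6 F [-1.2  5.7 -4.7]
a=0.85 pos [595.6   9.9  92.6] open 37.2 F [-2.   6.8 -3.3]
a=1.0 pos [601.    9.1  96.9] open 37.1 F [-3.4  5.9 -1.4]
```

The cover came off its catch easily. I'll carry on to upright, release and verify.

Run:
```python
from pick import *
def at(x,z,y=5): return [*lane(4,x,y),z]
for a in(1.15,1.3,1.45,1.57,1.66):
    move_l(at(72-45*np.cos(a),60+45*np.sin(a)),v=50); o=get_obs(); print(a,round(o["opening"],1),np.round(o["ft_force"],1))
grip(46); p=get_obs()["position"]; move_l([p[0],p[1],170],v=150); reach([450,-420,250],quat(-20)); covers("8")
s=dict(np.load("pics/top8.npz"))
for lo in (165,170,175): print(*wbars(s,25,lo),sep="\n")
print(get_obs()["time"])
```

```text
1.15 32.3 [-1.4  4.2  3.7]
1.3 31.9 [-4.   5.4  9.8]
1.45 15.8 [ 0.6 -0.7  0. ]
1.57 0.7 [ 0.4 -0.1 -0. ]
1.66 0.3 [-0.3 -0.3  0.2]
top 1 33 cover angle [1.5  1.53 1.57]
top 2 36 cover angle [1.52 1.56 1.6 ]
top 3 53 cover angle [-0.09  1.42  1.51]
top 4 18 cover angle [1.19 1.23 1.26]
side 1 35 cover angle [1.4  1.46 1.51]
side 2 38 cover angle [1.46 1.51 1.53]
side 3 55 cover angle [-0.08  1.38  1.43]
side 4 23 cover angle [1.1  1.14 1.18]
(array([ 552.9, -320. ]), 10.4, 85.6, 177)
(array([ 424.9, -331.8]), -1.5, 62.3, 127)
(array([ 425. , -199.6]), -5.1, 46.9, 113)
(array([ 553.3, -319.8]), 10.6, 84.7, 169)
(array([ 424.6, -332.1]), -1.5, 60.9, 119)
(array([ 424.1, -199.6]), -4.9, 44.8, 102)
(array([ 553.4, -319.8]), 10.6, 84.9, 164)
(array([ 424.7, -332.1]), -1.4, 61.1, 113)
45.2833
```

Run:
```python
from pick import *
def at(x,z,y=0): return [*lane(4,x,y),z]
grip(0,20); reach(at(15,150),quat(YAW)); move_l(at(15,100),v=150)
print(move_l(at(63,100),v=40,force_limit=30),np.round(get_obs()["position"],1),np.round(get_obs()["ft_force"],1), (np.array(get_obs()["position"])[:2]-lane(4))@U)
move_l(at(40,100),v=100); move_l(at(30,160),v=150); reach([420,150,260],quat(0)); s=snap("top","9"); covers()
for lo in (165,170,175): print(*wbars(s,25,lo),sep="\n")
```

```text
False [6.185e+02 6.000e-01 1.000e+02] [ 0.5 -0.1  1. ] 62.91868524697647
top 1 31 cover angle [1.49 1.53 1.57]
top 2 34 cover angle [1.52 1.57 1.62]
top 3 59 cover angle [-0.1   0.03  1.49]
top 4 45 cover angle [1.7  1.74 1.78]
side 1 36 cover angle [1.41 1.46 1.51]
side 2 40 cover angle [1.47 1.5  1.56]
side 3 61 cover angle [-0.08  1.38  1.44]
side 4 51 cover angle [1.64 1.68 1.74]
(array([ 553.1, -319.9]), 10.5, 86.1, 180)
(array([ 412.3, -332.7]), 0.1, 87.4, 186)
(array([ 404.2, -197.6]), -5.1, 88.9, 200)
(array([ 553.3, -319.8]), 10.6, 84.7, 169)
(array([ 411.9, -332.8]), -0.1, 86.2, 178)
(array([ 403.9, -197.7]), -5.1, 87.9, 188)
(array([ 553.5, -319.8]), 10.6, 85.1, 163)
(array([ 412. , -332.8]), -0.1, 86.4, 168)
(array([ 390.1, -195.7]), -4.0, 60.9, 122)
```

```bash
python3 - <<'E'
import re
t=open('pick.py').read()
t=t.replace('move_l([*p,62],v=100); o=get_obs();','h=move_l([*p,62],v=100,force_limit=6); o=get_obs()\n    if h: move_l([*p,110]); print("EARLY HIT",o["position"]); return 99\n    ')
open('pick.py','w').write(t)
E
python3 - <<'E'
from pick import *
pick(553.3,-319.8,10.6)
reach([*lane(4),110],quat(YAW)); dwell(.2)
if seat(4)<37: release(); reach([420,-30,260],quat(0)); s=snap("top","10"); print(*wbars(s,25,170),sep="\n"); snap("side","10")
E
```

```text
Traceback (most recent call last):
  File "pick.py", line 15
    print("above: opening",round(o["opening"],2))
IndentationError: unexpected indent
```

```bash
sed -i 's/^     print("above/    print("above/' pick.py
python3 - <<'E'
from pick import *
pick(553.3,-319.8,10.6)
reach([*lane(4),110],quat(YAW)); dwell(.2)
if seat(4)<37: release(); reach([420,-30,260],quat(0)); s=snap("top","10"); print(*wbars(s,25,170),sep="\n"); snap("side","10")
E
```

```text
hit False z [ 553.4 -319.8   22.1] opening 9.13922026657657 F [0.3 0.2 1.1]
lifted opening 8.91 F [-0.46  0.45 -2.1 ] t 57.1833
above: opening 9.35
lane 4 hit True tcp z 43.1 bar centre z 34.9 F [-0.9 -0.   4.5]
open, F [-0.2 -0.1 -0.7] t 61.3
(array([ 411.8, -332.8]), 0.0, 86.4, 179)
(array([ 433.1, -199.6]), -8.1, 29.1, 86)
```

Run:
```python
from pick import *
pick(411.9,-332.8,0)
reach([*lane(2),110],quat(YAW)); dwell(.2)
if seat(2)<37: release(); reach([420,150,260],quat(0)); s=snap("top","11"); print(*wbars(s,25,166),sep="\n"); print(*wbars(s,25,172),sep="\n"); snap("side","11")
```

```text
hit False z [ 412.  -332.9   22.2] opening 9.612540790021349 F [ 0.  -0.1  1.5]
lifted opening 9.35 F [-0.1  -0.23 -2.74] t 66.8167
above: opening 9.36
lane 2 hit True tcp z 43.2 bar centre z 35.0 F [ 0.5 -0.5  4.1]
open, F [ 0.2 -0.9 -1. ] t 71.4
(array([ 404.2, -197.6]), -5.1, 88.9, 198)
(array([ 403.3, -197.6]), -5.1, 86.7, 185)
```

Run:
```python
from pick import *
pick(403.4,-197.6,-5.1)
reach([*lane(1),110],quat(YAW)); dwell(.2)
if seat(1)<37: release(); reach([430,-250,260],quat(0)); t=snap("top","12"); s=snap("side","12"); covers(); cv2.imwrite("pics/s12.png",np.hstack([save(t,230,168,90,80,4,""),save(s,275,160,100,80,4,"")]))
```

```text
hit False z [ 403.6 -197.7   22.2] opening 10.028907910481424 F [-0.3 -0.5  2.5]
lifted opening 9.2 F [ 0.81  0.13 -2.51] t 77.1083
above: opening 9.17
lane 1 hit True tcp z 43.2 bar centre z 35.0 F [-1.1 -0.8  5. ]
open, F [-0.1  0.2  0. ] t 81.5
top 1 69 cover angle [-0.08  0.03  1.53]
top 2 66 cover angle [-0.06  0.78  1.59]
top 3 43 cover angle [-0.1   0.01  1.33]
top 4 73 cover angle [-0.07  1.69  1.77]
side 1 65 cover angle [-0.08  1.4   1.48]
side 2 66 cover angle [-0.08  1.44  1.52]
side 3 50 cover angle [-0.09  1.21  1.27]
side 4 18 cover angle [-0.13 -0.09 -0.07]
```

View pics/s12.png

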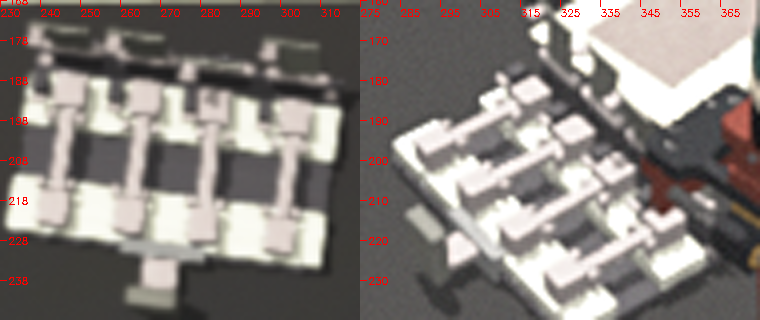

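All four bars lie seated (top-view heads at rows ~190 and ~222, both heads of each bar on the rails, contact centre heights 34.9–35.0) and the covers are open. Next, close the covers, starting with lane 1 and checking it.

```bash
cat > close.py <<'E'
from pick import *
def shut(k):
    at=lambda x,tip:[*lane(k,x),tip+17]
    reach(at(102,125),quat(YAW)); move_l(at(102,82),v=150)
    for a in np.arange(1.6,.25,-.15):
        c=np.array([72-38*np.cos(a),50+38*np.sin(a)])+3.5*np.array([np.sin(a),np.cos(a)])
        if move_l(at(c[0]+10,c[1]),v=70,force_limit=25): print("a",a,"force",np.round(get_obs()["ft_force"],1))
    p=get_obs()["position"]; move_l([p[0],p[1],p[2]+8],v=80); move_l(at(34,68),v=80)
    h=move_l(at(34,49),v=25,force_limit=22); o=get_obs(); print(k,"press",h,"tip z",round(o["position"][2]-17,1),"F",np.round(o["ft_force"],1))
    p=o["position"]; move_l([p[0],p[1],85],v=100); move_l([p[0],p[1],150],v=200)
def shutcheck(s):
    P=cloud(s); 
    for k in range(1,5):
        d=P[...,:2]-lane(k); x=d@U; y=d@V; z=P[...,2]; r=[]
        for a,b in((26,38),(44,64)):
            m=(x>a)&(x<b)&(abs(y)<10)&(z>30)&(z<75); r.append(round(float(np.median(z[m])),1) if m.sum() else None)
        print("lane",k,"z at free edge / mid",r)
E
python3 - <<'E'
from close import *
grip(0,20); shut(1); reach([430,-250,260],quat(0)); shutcheck(snap("top","13")); print(get_obs()["time"])
E
```

```text
1 press True tip z 52.0 F [-2.6 -0.7  8.7]
lane 1 z at free edge / mid [54.2, 53.4]
lane 2 z at free edge / mid [44.0, 45.4]
lane 3 z at free edge / mid [45.4, 46.1]
lane 4 z at free edge / mid [43.6, 45.5]
92.55
```

Run:
```python
from close import *
for k in(2,3,4): shut(k)
reach([430,-250,260],quat(0)); shutcheck(snap("top","14")); shutcheck(snap("side","14")); print(get_obs()["time"])
s=dict(np.load("pics/top14.npz")); g=ray(s,[[270,237.5]],60); print("handle by ray",g, "lane coords",(g[0,:2]-M)@U,(g[0,:2]-M)@V)
for n in("top","side"):
    s=dict(np.load(f"pics/{n}14.npz")); P=cloud(s); d=P[...,:2]-M; x=d@U; y=d@V; z=P[...,2]
    m=(x<-66)&(x>-130)&(abs(y)<40)&(z>45)&(z<70); print(n,"handle",m.sum(),[np.round(np.percentile(q[m],[5,50,95]),1) for q in(x,y,z)])
    m=(x<-60)&(x>-160)&(abs(y)<25); print([(a,round(float(np.median(z[m&(x>=a)&(x<a+6)])),0)) for a in range(-150,-58,6) if (m&(x>=a)&(x<a+6)).sum()])
```

```text
2 press True tip z 52.0 F [-1.8 -0.3  9.8]
3 press True tip z 51.9 F [-2.5 -0.4  9. ]
4 press True tip z 52.0 F [-1.7 -0.3  9.7]
lane 1 z at free edge / mid [52.4, 53.2]
lane 2 z at free edge / mid [51.7, 52.0]
lane 3 z at free edge / mid [52.0, 52.4]
lane 4 z at free edge / mid [53.1, 52.3]
lane 1 z at free edge / mid [50.9, 51.6]
lane 2 z at free edge / mid [50.3, 50.8]
lane 3 z at free edge / mid [51.2, 51.6]
lane 4 z at free edge / mid [47.2, 43.2]
111.5833
handle by ray [[479.29014895  98.03148418  60.        ]] lane coords -88.52483464221235 -3.9270089496563005
top handle 74 [array([-108.4, -102.6,  -95.4]), array([-14.9,   0.5,  17.4]), array([47. , 59.2, 64.4])]
[(-150, 0.0), (-144, -0.0), (-138, -0.0), (-132, 0.0), (-126, 1.0), (-120, 0.0), (-114, 3.0), (-108, 53.0), (-102, 58.0), (-96, 5.0), (-90, 17.0), (-84, 5.0), (-78, 4.0), (-72, 18.0), (-66, 25.0)]
side handle 80 [array([-113.7, -108.9, -101.7]), array([-15.8,  -1.9,  17.1]), array([46.8, 57.8, 62.5])]
[(-150, 0.0), (-144, -0.0), (-138, -0.0), (-132, 0.0), (-126, 1.0), (-120, 1.0), (-114, 35.0), (-108, 43.0), (-102, 1.0), (-96, 1.0), (-90, 9.0), (-84, 14.0), (-78, 17.0), (-72, 23.0), (-66, 25.0)]
```

All four covers read shut: presses ended at tip height 52.0, free edges at 52–53 mm. The handle's middle is at lane x ≈ −102, y ≈ 0. Now the draw bar, with the jaws along the pull axis and displacement read from the TCP.

Run:
```python
from pick import *
at=lambda x,z,y=0.3:[*(M+U*x+V*y),z]
lx=lambda:float((np.array(get_obs()["position"])[:2]-M)@U)
q=quat(YAW+90); print(solve_ik(at(-101,150),q),solve_ik(at(-101,150),quat(YAW-90)))
j=[solve_ik(at(-101,150),a) for a in(q,quat(YAW-90))]; now=get_obs()["qpos"]
i=min((i for i in(0,1) if j[i] is not None),key=lambda i:abs(j[i][5])); q=(q,quat(YAW-90))[i]
grip(32); reach(at(-101,150),q); move_l(at(-101,80),v=150); print("hit",move_l(at(-101,46),v=40,force_limit=6))
print("before",lx(),get_obs()["ft_force"]); grip(0,50); o=get_obs(); print("gripped",lx(),"open",o["opening"],"F",np.round(o["ft_force"],1),"Fu",np.array(o["ft_force"])[:2]@U)
s=snap("top","15"); P=cloud(s)
np.save("x0.npy",[lx(),i])
```

```text
[ 7.44300267e-02  2.96422552e-01  1.87156963e+00 -4.44089210e-16
  9.73600470e-01  2.14056367e-01] [ 7.44300267e-02  2.96422552e-01  1.87156963e+00 -4.44089210e-16
  9.73600470e-01 -2.92753629e+00]
hit False
before -100.84651551328234 [0.87612428 0.17890415 0.54017619]
gripped -103.99413736135186 open 13.736855158379884 F [-6.6  2.2  5.7] Fu -6.821625129166864
```

Run:
```python
from pick import *
at=lambda x,z,y=0.3:[*(M+U*x+V*y),z]
lx=lambda:float((np.array(get_obs()["position"])[:2]-M)@U)
x0=np.load("x0.npy")[0]; z=46; cmd=x0-20
move_l(at(cmd,z),v=30); 
for i in range(4):
    d=x0-lx(); print("out",round(d,2),"open",round(get_obs()["opening"],2),"Fu",round(float(np.array(get_obs()["ft_force"])[:2]@U),1))
    if abs(d-25)<.4: break
    cmd-=25-d; move_l(at(cmd,z),v=20)
t0=get_obs()["time"]; snap("top","16")
for i in range(6):
    dwell(.45); d=x0-lx(); o=get_obs(); print("hold",round(o["time"]-t0,2),round(d,2),round(o["opening"],2))
s=snap("side","16"); cmd0=cmd
move_l(at(x0+1.5,z),v=30); print("home",round(x0-lx(),2),"Fu",round(float(np.array(get_obs()["ft_force"])[:2]@U),1))
```

```text
out 16.65 open 13.57 Fu 9.3
out 23.99 open 14.22 Fu 11.0
out 24.83 open 13.76 Fu 11.7
hold 0.5 24.83 13.89
hold 0.95 24.82 13.42
hold 1.4 24.79 13.31
hold 1.85 24.77 13.73
hold 2.3 24.8 13.99
hold 2.75 24.81 13.6
home 0.03 Fu -5.3
```

The pull held at 24.8 mm with 11.7 N (12 N expected at the band) for 2.75 s. I'll release and do the final check.

Run:
```python
from close import *
grip(30); p=get_obs()["position"]; move_l([p[0],p[1],150],v=100); reach([430,-250,260],quat(0)); dwell(.3)
t=snap("top","17"); s=snap("side","17"); shutcheck(t)
def hx(s):
    P=cloud(s); d=P[...,:2]-M; x=d@U; y=d@V; z=P[...,2]; m=(x<-66)&(x>-150)&(abs(y)<25)&(z>45)&(z<70); return np.median(x[m])
for n in("top","side"): print(n,"handle x start/held/end",[round(float(hx(dict(np.load(f"pics/{n}{i}.npz")))),1) for i in((0,17) if n=="top" else (0,17))])
cv2.imwrite("pics/fin.png",np.vstack([np.hstack([save(t,226,165,100,84,4,""),save(s,275,160,100,84,4,"")]),cv2.resize(t["image"][75:350],(800,344-84))]))
print(get_obs()["time"],get_obs()["ft_force"])
```

```text
lane 1 z at free edge / mid [52.6, 52.8]
lane 2 z at free edge / mid [52.2, 52.9]
lane 3 z at free edge / mid [52.0, 52.3]
lane 4 z at free edge / mid [52.3, 51.7]
top handle x start/held/end [-102.6, -102.2]
side handle x start/held/end [-108.7, -108.7]
124.9167 [0.46974185 0.60120724 0.29404016]
```

View pics/fin.png

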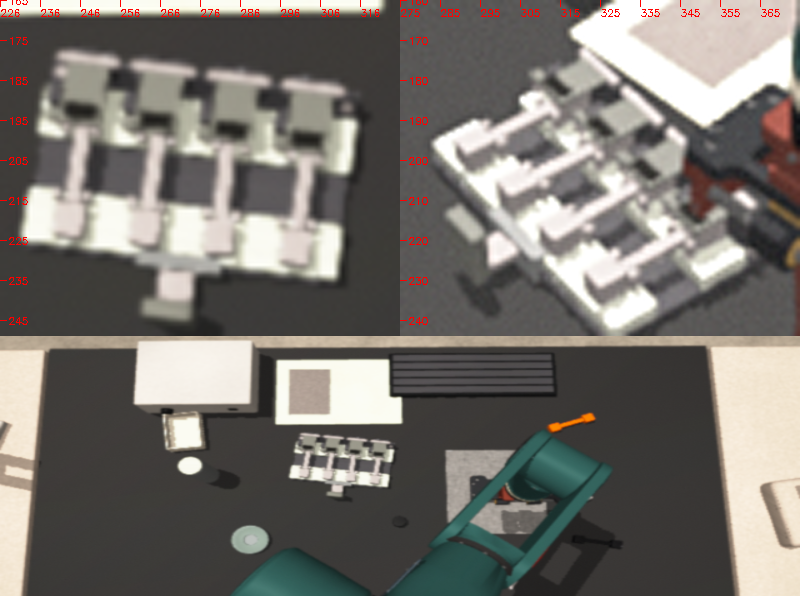

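The final picture shows four seated bars at top-view columns ~243–300, all four covers level, and the handle home at (267,240). The bystanders in view are unmoved, and the arm is clear. Handing in.

```bash
python3 -c "
from cell import *
sign_off()"
```

```text
the job is handed in; nothing more can be done
```

All four whole bars are seated in lanes 1–4 and all four covers are snapped shut. I pulled the draw bar to 24.8 mm and held it 2.75 s at about 11.7 N. I then guided it home before letting go.

**Last checks**
- **Bars:** each bar's centre was 34.9–35.0 mm above the bench when it was set down.
- **Covers:** upper faces measured about 52 mm above the bench (52.0–52.6 mm at the free edges, top camera).
- **Draw bar:** the handle was back at its start position within 0.5 mm. The 24.8 mm is from the arm's own position; I did not check the white band itself in a picture.
- **Time:** it took 125 s of the 210 s allowed.

**What went wrong or disagreed**
- **Cover 4:** it started leaning at about 1.25 rad. My first two tries in lane 4 came down on it, pitched the held bar and snapped the cover shut on an empty lane. I re-levelled that bar on the mat and seated it in lane 3. I then lifted cover 4 off its catch by its sides, losing the grip near upright, and pushed it fully open before loading lane 4.
- **Side camera:** it reads about 1.5 px off. The arm hid lane 4 from it at the end, so lane 4's cover rests on the top view and the press force.
- **Bystanders:** the brass weight, half bar and screwdriver were hidden behind the arm in the last picture. I never went near the half bar or the screwdriver. I picked bars from around the weight without noticing any contact.

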